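Hook the filter cassette back into the desktop air cleaner

ROBOT

A 6-joint arm with a two-finger parallel gripper is mounted at the origin on a cart in front of the work surface, level with it; the furniture and walls round the work are solid. World frame = base frame: x ahead of the robot, y to its left, z up, the work surface at z = 0. Lengths are in m, angles in degrees, forces in N, time in s.
With the tool pointing down it reaches from about 0.35 to 0.975 m from the base axis. Payload 17.4 kg.
Tool frame: the origin (TCP) lies at the very end of the fingers, on their centre line; the grasp point (between the pads) lies 19 mm behind it; z points along the fingers, y is the line along which they close (so a half turn about z gives the same grasp; the last joint's range is limited). The gripper opens to 85 mm and grips with 20 to 120 N. Pads are 22 mm wide; open, the fingers measure 114 mm over their backs; the gripper's body (76 mm by 85 mm) begins 54 mm behind the grasp point. The pads swing forward as they close: fully open they stand 13 mm farther back than shut.
Start: joints at [63.266, 6.646, 82.598, -0, 90.757, -2.166], TCP at [0.281, 0.614, 0.231] pointing down, gripper open.
Joint ranges: [-162.19, 162.19], [-47.58, 125.68], [4.15, 143.07], [-65.23, 245.23], [0.69, 171.88], [-170.13, 170.13]. Speed limits (degrees/s): [108.29, 108.29, 127.2, 180, 180, 180].

INTERFACE

Orientations are given as [roll, pitch, yaw] about the fixed x, y, z axes, in that order (R = Rz(yaw) Ry(pitch) Rx(roll)).
In Python, from workcell import bot, vision, ticket, finder gives the robot as it stands.
- The arm moves only by the shell command python3 -m creep 'ROWS' [FORCE]. ROWS is a JSON object of lists of equal length, an entry for each row: "linear": the shift along the tool's x, y, z as a fraction of full scale, a list of three; "angular": the turn, a rotation vector about the tool's x, y, z as a fraction of full scale, a list of three; "jaw": the opening, from 0 (shut) to 1 (fully open). A call has 1 to 8 rows; each row is the pose to reach, as a shift and turn from the pose commanded when the call began, along the tool's axes at that moment; what a row does not reach only later rows make up. Full scale, the value 1, is 150 mm for a shift and 60 degrees for a turn. A row lasts 1/8 s, in which the tool goes at most 62.5 mm and 10.7 degrees, less where a joint would pass 70% of its speed; a pose out of reach is approached as far as the arm can. A call with a number of a shift or a turn outside -1 to 1 is refused whole. A call with a gripper value outside its range is refused whole. The fingers move at their own pace and stop on an object; FORCE is the grip in N (left out, the last holds). Time passes only in rows, so rows that repeat a pose let the fingers close. It gives the time, the measured TCP pose, the force, the opening and the grip force at its end, in the units of the state.
- bot.observe(): the state, without advancing time (a new reading comes with each control period).
- vision.read_camera(name): name is "scene" or "top" or "wrist"; returns a dict with "pixels" (480x640x3 uint8, red, green, blue), "camera_matrix" (3x3 intrinsics, pixels), "k1" (the pictures are not rectified: a ray, as slopes to the right and down, at radius r is drawn at 1 + k1 r^2 times it, then the intrinsics apply), "origin" and "orientation" of the camera in the world. Camera axes: x right, y up, looking along -z (the intrinsics and any distortion apply to the point x, -y, -z); pixel columns grow to the right and rows downward; lengths in m; the calibration is good to about 2 mm. A picture is of the moment at which its call begins. There is no depth.
- ticket.job_done(): hands the job in; it is judged then, once.
Trained networks look in the newest picture that a camera, given by its name, has taken for a name from the list of things; names that differ only in an ending like _2 or _b are one class to them, and where a whole thing is asked for, a point or a joint stands for the part that bears it (a point fixed in the world has none). Each returns a list of dicts, best first, with "score" (0 to 1); they miss things now and then, are a little off and sometimes report something else, mostly with a low value. They report only what shows in the picture. A call takes as long as a camera call.
- finder.regions_of(camera, name): "mask" (480x640 bool, what is visible of it) and "xy" ([column, row] in pixels, amid what is visible of it).
The state is a dict: "time_s": time; "joint_positions": joint angles; "qd": joint speeds; "tau": joint torques, N m; "tcp_pos": TCP position; "tcp_rot": TCP orientation; "wrist_force": force on the tool from outside, world axes, zero at the start; "torque": the same for the moment, N m; "opening": finger opening in m; "grasp_force": force on a finger pad.
Only numpy, scipy, OpenCV 4.12 (cv2) and the standard library are available. Lean on these libraries where they do the work, as an engineer would, in place of code of your own. Each camera call takes 0.05 s, during which the arm holds its last target. There are 200 camera calls.

TASK

Put the filter cassette back into the desktop air cleaner: with the cassette tilted, hook its thin tongue under the lip on the bay's near side, then swing the other end down gently, without letting it drop, until the cassette lies flat and fully home in the bay, tongue still under the lip, and let go. Leave everything else on the desk where it is.

Things in the scene. Friction and masses are not known exactly. Their poses are not given: they have to be found in the camera images.
- cleaner: Desktop air cleaner, a plain grey box 196 x 124 mm fixed to the desk, turned up to 20 degrees either way. Origin on the desk, under the middle of its open-topped filter bay. x points from the low lipped near wall to the tall fan housing, y along the lip, z up. The housing's upright face closes the bay at x +62 mm; it is 64 mm deep, its top 90 mm above the desk.
- bay (a point): Centre of the bay at ledge height, 40 mm above the desk; cleaner axes. In this frame (mm): inside x -62 to +62, y -54 to +54; side and near walls 8 and 6 thick, tops z +11. Two side ledges, 16 wide, top z 0, run from x -42 to +62 and carry the cassette; from x -62 to -42 there are none. Between the ledges, and there, the bay is open down to its floor, z -22.
- lip (a point): Middle of the lower inner edge of the lip; cleaner axes. The lip is a fixed strip 4 mm thick along the top of the near wall that reaches 12 mm inwards over the bay, all across it. This point lies in the bay's frame at x -50, y 0, z +7 mm: the space under the lip is 12 mm deep in x and reaches from z -22 to +7.
- cassette_rib (a point): Centre, half-way up, of the upright grip rib on the loose filter cassette. The rib is 12 mm thick (cassette x), 50 mm long (y) and 35 mm high, from 10 to 45 mm above the cassette's underside; this point is 27.5 mm above the underside, 54 mm from the tongue's tip and 66 mm from the far end, mid-width. Cassette axes: x from tongue to far end, y along the rib, z up out of the ribbed face.
- cassette_tongue (a point): Middle of the tip of the tongue, 2 mm above the underside; cassette axes. The tongue is the thin -x end of the cassette: 18 mm long, 84 wide, 4 thick, level with the underside. Seated, it has 3 mm of play under the lip.
- cassette_far_end (a point): Middle of the cassette's far end face, 5 mm above the underside; cassette axes. Seated, the underside rests on the ledges and this end stands next to the fan housing.
- cassette: Filter cassette, plain grey frame with a pleated filter: 120 mm long with its tongue, 100 wide, 10 thick without its rib; about 0.11 to 0.22 kg. Origin on the underside, mid-length and mid-width (the rib is at x -6 mm). It starts flat on the desk beside the cleaner, rib up, tongue towards the robot, turned up to 26 degrees. In the bay it has 4 mm of play in length, 8 mm in width.
- mouse: Bystander, loose: white wireless mouse, 114 x 58 x 22 mm; origin at the centre of its underside.
- tape_roll: Bystander, loose: roll of striped paper tape lying flat, 50 mm across, 15 mm high; origin at the centre of its underside.
- usb_stick: Bystander, loose: USB memory stick, 54 x 18 x 8 mm; origin at the centre of its underside.
- stapler: Bystander, loose: small dark stapler, 132 x 36 x 47 mm; origin at the centre of its underside.
- candle_jar: Bystander, loose: candle in a jar, 51 mm across, 44 mm high; origin at the centre of its underside.
- clip_tin: Bystander, loose: small closed tin, 69 x 98 x 26 mm; origin at the centre of its underside.
- magazine: Bystander, loose: magazine lying flat, 148 x 206 x 15 mm; origin at the centre of its underside.

How it is judged (in metres and radians):
On the way:
1. the tongue is under the lip while the cassette is still tilted (over 8 degrees) (x of cassette_tongue in the frame of bay between -0.064 and -0.053 m and y of cassette_tongue in the frame of bay between -0.02 and 0.02 m and z of cassette_tongue in the frame of bay between -0.022 and 0.007 m and angle between cassette's own z axis and vertical above 0.14 rad), for 0.1 s.
At the end, for the whole second after the job is handed in: The cassette rests in the bay: its tongue reaches at least 3 mm under the lip, it lies flat within 2.3 degrees, its far end is within 4 mm of its seated height, it is at rest and released (x of cassette_tongue in the frame of bay between -0.064 and -0.053 m and y of cassette_tongue in the frame of bay between -0.02 and 0.02 m and z of cassette_tongue in the frame of bay between -0.022 and 0.007 m and angle between cassette's own z axis and vertical below 0.04 rad and z of cassette_far_end in the frame of bay between 0.001 and 0.009 m and x of cassette_far_end in the frame of bay between 0.055 and 0.065 m and linear speed of cassette below 0.02 m/s); the robot touches nothing.
It fails at once if the hooked cassette is dropped or slammed (it turns faster than 4 rad/s) (distance between cassette_tongue and lip below 0.03 m and angular speed of cassette above 4 rad/s).
It fails at once if a bystander on the desk is moved more than 30 mm (distance of any of mouse, tape_roll, usb_stick, stapler, candle_jar, clip_tin, magazine from where it was at the start of the episode above 0.03 m).
It also fails if it takes over 45 s, if anything falls off the work surface, if the arm or the gripper's body presses on something with over 40 N, if the wrist force passes 120 N, or if a joint passes its speed limit or range.

## Working session

There is one attempt and no reset: what is moved stays moved. The work goes in short steps, Python scripts to look and compute and a shell command to move; the robot and the scene stay as the last step left them, time stands still between calls to the robot, and variables do not carry over. Pictures are saved under pics/ and viewed, at most 10 in all, crops included, and the job is handed in when it is done.

```bash
ls; mkdir -p pics; cat > h.py <<'E'
import numpy as np, cv2, json
from scipy.spatial.transform import Rotation as R
from workcell import bot, vision, ticket, finder
E
python3 - <<'E'
from h import *
s=bot.observe(); print({k:np.round(v,3).tolist() for k,v in s.items()})
for c in ['scene','top']:
    d=vision.read_camera(c); print(c,d['camera_matrix'],d['k1'],d['origin'],d['orientation'])
    cv2.imwrite(f'pics/{c}0.png',d['pixels'][:,:,::-1])
    for n in ['cleaner','cassette','cassette_rib','cassette_tongue','cassette_far_end','lip','bay','mouse','stapler','candle_jar','clip_tin','magazine']:
        r=finder.regions_of(c,n)
        print(n,[(round(q['score'],2),np.round(q['xy']).tolist(),int(q['mask'].sum())) for q in r[:2]])
E
```

```text
pics
{'time_s': 0.0, 'joint_positions': [63.266, 6.674, 82.637, -0.002, 90.756, -2.167], 'qd': [0.12, 0.074, -0.064, -0.029, -0.03, 0.006], 'tau': [-0.001, -73.199, -63.249, -0.0, 0.006, -0.0], 'tcp_pos': [0.281, 0.614, 0.231], 'tcp_rot': [-179.934, -0.001, 155.433], 'wrist_force': [-0.117, 0.318, 0.181], 'torque': [-0.063, -0.086, 0.043], 'grasp_force': 0.0, 'opening': 0.085}
scene [[602.26543918   0.         322.61939474]
 [  0.         602.26543918 244.37215133]
 [  0.           0.           1.        ]] 0.038687681090583424 [-0.64022364  0.82816295  0.98221917] [  56.59421392    0.75092439 -127.27119335]
cleaner [(0.93, [247.0, 265.0], 3459)]
cassette [(0.73, [354.0, 232.0], 833)]
cassette_rib [(0.97, [355.0, 230.0], 858)]
cassette_tongue [(0.65, [356.0, 236.0], 830)]
cassette_far_end [(0.97, [352.0, 239.0], 830), (0.42, [300.0, 254.0], 193)]
lip [(0.74, [246.0, 270.0], 3459), (0.66, [351.0, 240.0], 778)]
bay [(0.91, [248.0, 269.0], 3446)]
mouse [(0.83, [284.0, 239.0], 440)]
stapler [(0.76, [200.0, 325.0], 1006)]
candle_jar [(0.61, [164.0, 294.0], 322), (0.52, [442.0, 217.0], 496
[... 300 characters left out ...]
  5.97670282  -0.23001956 -91.74154683]
cleaner [(0.94, [256.0, 229.0], 2918), (0.48, [370.0, 231.0], 1199)]
cassette [(0.82, [376.0, 234.0], 1218), (0.64, [187.0, 268.0], 561)]
cassette_rib [(0.94, [371.0, 232.0], 1204)]
cassette_tongue [(0.66, [374.0, 234.0], 1154)]
cassette_far_end [(0.76, [371.0, 233.0], 1214), (0.61, [254.0, 231.0], 2854)]
lip [(0.87, [253.0, 236.0], 2945), (0.43, [375.0, 233.0], 1200)]
bay [(0.7, [254.0, 230.0], 2884)]
mouse []
stapler [(0.89, [191.0, 270.0], 509), (0.21, [369.0, 236.0], 1175)]
candle_jar [(0.58, [183.0, 214.0], 249), (0.54, [311.0, 196.0], 610)]
clip_tin [(0.83, [465.0, 261.0], 684), (0.61, [314.0, 194.0], 645)]
magazine [(0.81, [475.0, 206.0], 3038)]
```

```bash
python3 - <<'E'
import cv2
a=cv2.imread('pics/top0.png')[150:330,130:540]; cv2.imwrite('pics/a.png',cv2.resize(a,(800,351),interpolation=2))
b=cv2.imread('pics/scene0.png')[150:370,130:490]; cv2.imwrite('pics/b.png',cv2.resize(b,(800,489),interpolation=2))
E
```

```text
(no output)
```

View pics/a.png

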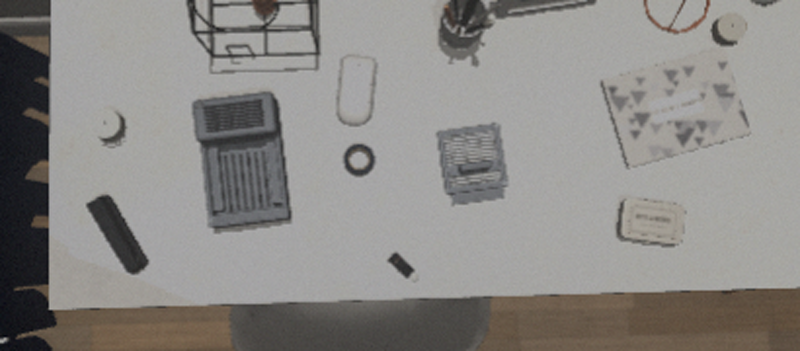

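View pics/b.png

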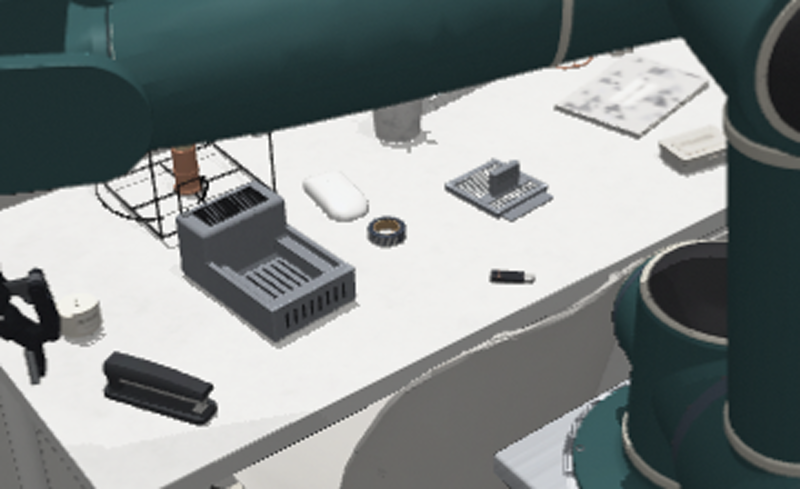

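Top (crop scale ~1.95): the cleaner sits at about (255,232) px with its lip at the bottom of the image, towards the robot. The cassette is at (371,233), rib up and tongue towards the robot. The mouse (312,195) and tape (314,232) lie between them. I'll fit both poses from the masks.

```bash
cat >> h.py <<'E'
from scipy.optimize import minimize
def proj(d,P):
    Rc=R.from_euler('xyz',d['orientation'],degrees=True).as_matrix()
    q=(np.asarray(P)-d['origin'])@Rc
    s=np.stack([q[:,0]/-q[:,2],-q[:,1]/-q[:,2]],1)
    s=s*(1+d['k1']*(s**2).sum(1,keepdims=True))
    K=np.array(d['camera_matrix']); return s*[K[0,0],K[1,1]]+K[:2,2]
def ray(d,uv):
    K=np.array(d['camera_matrix']); s0=(np.atleast_2d(uv)-K[:2,2])/[K[0,0],K[1,1]]; s=s0.copy()
    for _ in range(20): s=s0/(1+d['k1']*(s**2).sum(1,keepdims=True))
    Rc=R.from_euler('xyz',d['orientation'],degrees=True).as_matrix()
    return np.c_[s[:,0],-s[:,1],-np.ones(len(s))]@Rc.T
def atz(d,uv,z):
    v=ray(d,uv); o=np.array(d['origin']); return o+v*((z-o[2])/v[:,2])[:,None]
def box(x0,x1,y0,y1,z0,z1): return np.array([[x,y,z] for x in(x0,x1) for y in(y0,y1) for z in(z0,z1)])/1000.
CLEAN=[box(-68,126,-62,62,0,51),box(62,126,-62,62,0,90)]
CAS=[box(-42,60,-50,50,0,10),box(-60,-42,-42,42,0,4),box(-12,0,-25,25,10,45)]
def place(parts,p,z=0):
    Rz=R.from_euler('z',p[2]).as_matrix(); return [b@Rz.T+[p[0],p[1],z] for b in parts]
def sil(d,parts,S=4):
    m=np.zeros((480*S,640*S),np.uint8)
    for b in parts:
        h=cv2.convexHull(((proj(d,b)+.5)*S).astype(np.float32)).astype(np.int32); cv2.fillConvexPoly(m,h,1)
    return cv2.resize(m.astype(np.float32),(640,480),interpolation=cv2.INTER_AREA)
def fit(parts,views,p0,z=0):
    def f(p):
        p=np.array([p[0],p[1],p[2]]); e=0
        for d,m in views:
            s=sil(d,place(parts,p,z)); e+=1-np.minimum(s,m).sum()/np.maximum(s,m).sum()
        return e
    simp=np.array([p0,np.add(p0,[.02,0,0]),np.add(p0,[0,.02,0]),np.add(p0,[0,0,.15])])
    for sc in (1,.3):
        r=minimize(f,simp[0],method='Nelder-Mead',options=dict(initial_simplex=simp[0]+sc*(simp-simp[0]),xatol=1e-4,fatol=1e-5,maxiter=150)); simp=simp-simp[0]+r.x
    return r.x,r.fun
E
python3 - <<'E'
from h import *
V={}
for c in ['top','scene']:
    d=vision.read_camera(c); V[c]=(d,{n:finder.regions_of(c,n)[0]['mask'].astype(np.float32) for n in ['cleaner','cassette']})
d=V['top'][0]
print(atz(d,[[255,228],[371,233],[314,232],[312,195]],0.02).round(3))
for n,M in [('cleaner',CLEAN),('cassette',CAS)]:
  for cs in (['top'],['scene'],['top','scene']):
    c=atz(d,[[255,232] if n=='cleaner' else [371,233]],.02)[0]
    r,e=fit(M,[(V[k][0],V[k][1][n]) for k in cs],[c[0],c[1],0.05])
    print(n,cs,r[:2].round(4),np.degrees(r[2]).round(1),round(e,3))
E
```

```text
[[ 0.56   0.193  0.02 ]
 [ 0.534 -0.166  0.02 ]
 [ 0.542  0.011  0.02 ]
 [ 0.659  0.014  0.02 ]]
cleaner ['top'] [0.5137 0.191 ] 5.4 0.035
cleaner ['scene'] [0.5133 0.1947] 2.3 0.093
cleaner ['top', 'scene'] [0.5147 0.1913] 5.3 0.134
cassette ['top'] [ 0.5319 -0.1722] 6.5 0.033
cassette ['scene'] [ 0.5278 -0.1665] 5.9 0.084
cassette ['top', 'scene'] [ 0.5311 -0.1705] 5.4 0.177
```

```bash
python3 -m creep '{"linear":[[-0.2,-0.15,-0.05],[-0.5,-0.4,-0.1],[-0.83,-0.65,-0.16],[-0.83,-0.65,-0.16]],"angular":[[0,0,0],[0,0,0],[0,0,0],[0,0,0]],"jaw":[1,1,1,1]}' && python3 -m creep '{"linear":[[-0.4,-0.3,-0.05],[-0.83,-0.65,-0.16],[-0.83,-0.65,-0.16]],"angular":[[0,0,0],[0,0,0],[0,0,0]],"jaw":[0.6,0.6,0.6]}' && python3 -m creep '{"linear":[[-0.4,-0.3,-0.05],[-0.7,-0.55,-0.12],[-0.83,-0.65,-0.16],[-0.83,-0.65,-0.16],[-0.83,-0.65,-0.16],[-0.83,-0.65,-0.16],[-0.83,-0.65,-0.16],[-0.83,-0.65,-0.16]],"angular":[[0,0,0.15],[0,0,0.3],[0,0,0.45],[0,0,0.6],[0,0,0.8],[0,0,0.99],[0,0,0.99],[0,0,0.99]],"jaw":[0.6,0.6,0.6,0.6,0.6,0.6,0.6,0.6]}'
cat >> h.py <<'E'
def wristfit(n,M,p0,z=0,name='w'):
    d=vision.read_camera('wrist'); r=finder.regions_of('wrist',n)
    print([(round(q['score'],2),np.round(q['xy']).tolist(),int(q['mask'].sum())) for q in r[:3]])
    im=d['pixels'][:,:,::-1].copy(); out=None
    if r:
        m=r[0]['mask']; out,e=fit(M,[(d,m.astype(np.float32))],p0,z)
        print(n,out[:2].round(4),np.degrees(out[2]).round(2),round(e,3))
        for b in place(M,out,z):
            for u in proj(d,b): cv2.circle(im,tuple(np.round(u).astype(int).tolist()),3,(0,0,255),1)
    cv2.imwrite(f'pics/{name}.png',im); print(d['origin'],d['orientation']); return d,out
E
python3 - <<'E'
from h import *
wristfit('cleaner',CLEAN,[.514,.191,.094],0,'w1')
E
```

```text
time_s: 2.1
tcp_pos: [0.3551, 0.471, 0.2568]
tcp_rot: [179.9, 0.1, 155.2]
wrist_force: [0.1, 0.8, -0.9]
opening: 0.0855
grasp_force: 0.0
time_s: 2.48
tcp_pos: [0.4268, 0.3315, 0.2799]
tcp_rot: [180.0, 0.0, 155.4]
wrist_force: [0.8, 0.5, 0.7]
opening: 0.0513
grasp_force: 0.0
time_s: 3.48
tcp_pos: [0.4987, 0.1929, 0.3032]
tcp_rot: [-180.0, -0.0, 96.2]
wrist_force: [0.3, -0.1, 0.5]
opening: 0.0513
grasp_force: 0.0
[(0.69, [266.0, 13.0], 2645), (0.55, [374.0, 199.0], 19026)]
cleaner [0.514 0.191] 5.39 1.0
[0.49148343 0.27214341 0.44386982] [-18.07327898   0.06441115   6.17375792]
```

View pics/w1.png

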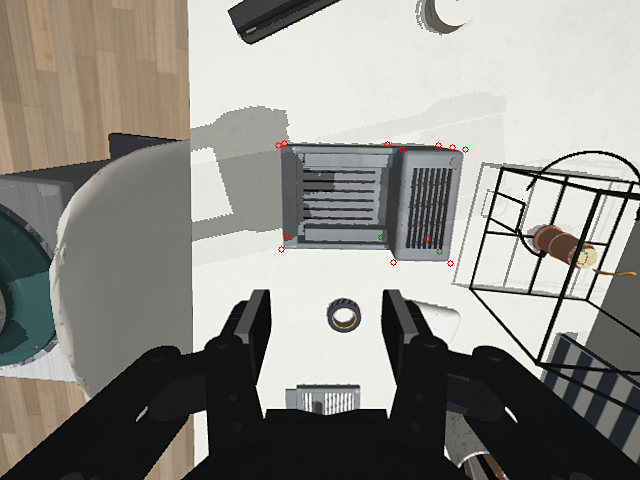

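The wrist picture shows the cleaner in the middle, with the bay at (345,195), the lip edge at x≈290 px and the housing at (430,205). The overlay from the top-camera fit is within a few pixels. The second mask is the right one, so I'll refit with it and check a zoom.

```bash
python3 - <<'E'
import re
s=open('h.py').read()
s=s.replace("m=r[0]['mask']; out","c0=proj(d,np.concatenate(place(M,p0,z))).mean(0); r.sort(key=lambda q:np.linalg.norm(q['xy']-c0)); m=r[0]['mask']; out")
open('h.py','w').write(s)
E
python3 - <<'E'
from h import *
d,o=wristfit('cleaner',CLEAN,[.514,.191,.094],0,'w2')
im=d['pixels'][:,:,::-1]; y0,x0=120,260
Z=cv2.resize(im[y0:290,x0:490],None,fx=3.4,fy=3.4,interpolation=cv2.INTER_CUBIC)
def line(a,b,c,p):
    P=place([np.array([a,b])/1000.],p)[0]; u=np.round((proj(d,P)-[x0,y0]+.5)*3.4).astype(int)
    cv2.line(Z,tuple(u[0].tolist()),tuple(u[1].tolist()),c,1)
for p,c in [(o,(0,0,255)),(np.array([.5137,.191,np.radians(5.4)]),(0,255,0))]:
    L=[[(-68,-62,51),(-68,62,51)],[(-50,-54,51),(-50,54,51)],[(62,-62,90),(62,62,90)],[(126,-62,90),(126,62,90)],[(-68,62,51),(62,62,51)],[(-68,-62,51),(62,-62,51)],[(62,54,51),(-50,54,51)],[(62,-54,51),(-50,-54,51)]]
    for a,b in L: line(a,b,c,p)
cv2.imwrite('pics/w2z.png',Z); print(Z.shape)
E
```

```text
[(0.97, [374.0, 201.0], 18874)]
cleaner [0.5139 0.1904] 5.11 0.041
[0.49151522 0.2720102  0.44391236] [-18.07424205   0.06038918   6.14029306]
(578, 782, 3)
```

View pics/w2z.png

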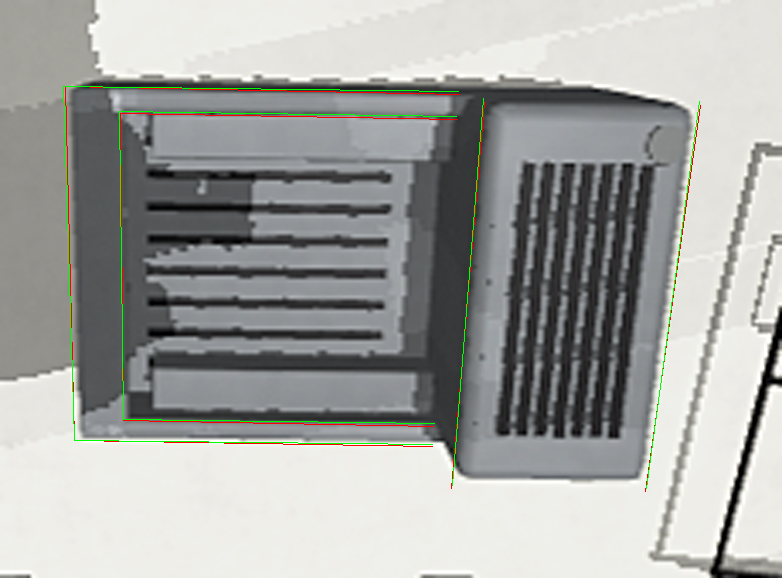

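The lines match the box edges within about 1–2 mm; the seen box sits slightly further in +x. I'll take the cleaner at (0.5147, 0.1913), yaw 5.2°. Next I go over the cassette.

```bash
python3 -m creep '{"linear":[[-0.2,0,0],[-0.5,-0.02,0],[-0.8,-0.04,0.05],[-0.8,-0.04,0.05]],"angular":[[0,0,0],[0,0,0],[0,0,0],[0,0,0]],"jaw":[0.6,0.6,0.6,0.6]}' && python3 -m creep '{"linear":[[-0.4,-0.02,0.05],[-0.8,-0.04,0.2],[-0.8,-0.04,0.2]],"angular":[[0,0,0],[0,0,0],[0,0,0]],"jaw":[0.6,0.6,0.6]}' && python3 -m creep '{"linear":[[-0.4,-0.02,0.1],[-0.7,-0.04,0.25],[-0.8,-0.04,0.3],[-0.8,-0.04,0.3],[-0.8,-0.04,0.3]],"angular":[[0,0,0],[0,0,0],[0,0,0],[0,0,0],[0,0,0]],"jaw":[0.6,0.6,0.6,0.6,0.6]}'
python3 - <<'E'
from h import *
d,o=wristfit('cassette',CAS,[.532,-.171,.11],0,'w3')
im=d['pixels'][:,:,::-1]; y0,x0=100,180
Z=im.copy()
for b in place(CAS,o): 
    u=proj(d,b)
    for i in range(8):
        for k in (1,2,4):
            if not i&k: cv2.line(Z,*[tuple(np.round(u[j]).astype(int).tolist()) for j in (i,i|k)],(0,0,255),1)
cv2.imwrite('pics/w3z.png',Z)
E
```

```text
time_s: 4.18
tcp_pos: [0.5053, 0.0705, 0.2954]
tcp_rot: [-180.0, 0.0, 95.9]
wrist_force: [-0.3, -0.3, 0.6]
opening: 0.0516
grasp_force: 0.0
time_s: 4.55
tcp_pos: [0.5117, -0.0496, 0.2642]
tcp_rot: [-179.9, -0.0, 95.9]
wrist_force: [0.1, 0.7, -0.7]
opening: 0.051
grasp_force: 0.0
time_s: 5.18
tcp_pos: [0.5191, -0.166, 0.2218]
tcp_rot: [179.9, 0.0, 96.1]
wrist_force: [-0.8, 0.9, 0.2]
opening: 0.0513
grasp_force: 0.0
[(0.86, [340.0, 207.0], 9834)]
cassette [ 0.5328 -0.1703] 6.72 0.034
[ 0.51190046 -0.08676853  0.36242942] [-1.80850615e+01 -7.34689424e-03  6.03973494e+00]
```

View pics/w3z.png

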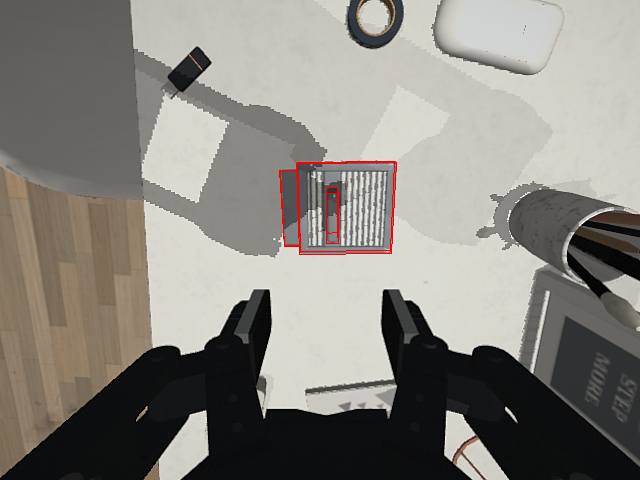

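The wireframe lies right on the cassette, with the rib at (333,215), so I'll descend and grip.

```bash
python3 -m creep '{"linear":[[-0.02,0.03,0.2],[-0.039,0.049,0.5],[-0.039,0.049,0.8],[-0.039,0.049,0.8]],"angular":[[0,0,-0.01],[0,0,-0.01],[0,0,-0.01],[0,0,-0.01]],"jaw":[0.6,0.6,0.6,0.6]}' && python3 -m creep '{"linear":[[0,0,0.2],[0,0,0.4],[0,0,0.52],[0,0,0.59],[0,0,0.59],[0,0,0.59]],"angular":[[0,0,0],[0,0,0],[0,0,0],[0,0,0],[0,0,0],[0,0,0]],"jaw":[0.6,0.6,0.6,0.6,0.6,0.6]}' && python3 -m creep '{"linear":[[0,0,0],[0,0,0],[0,0,0],[0,0,0],[0,0,0],[0,0,0]],"angular":[[0,0,0],[0,0,0],[0,0,0],[0,0,0],[0,0,0],[0,0,0]],"jaw":[0.4,0.2,0,0,0,0]}' 70
```

```text
time_s: 5.78
tcp_pos: [0.5254, -0.1711, 0.0984]
tcp_rot: [-179.8, -0.1, 96.7]
wrist_force: [0.3, -0.0, -0.0]
opening: 0.051
grasp_force: 0.0
time_s: 6.52
tcp_pos: [0.5271, -0.1725, 0.0134]
tcp_rot: [179.9, 0.0, 96.6]
wrist_force: [0.7, -0.3, 0.1]
opening: 0.0508
grasp_force: 0.0
time_s: 7.28
tcp_pos: [0.5268, -0.1725, 0.0128]
tcp_rot: [180.0, 0.0, 96.6]
wrist_force: [-0.9, 0.3, 5.7]
opening: 0.0112
grasp_force: 69.2
```

```bash
python3 -m creep '{"linear":[[0,0,-0.1],[0,0,-0.35],[0,0,-0.7],[0,0,-1],[0,0,-1]],"angular":[[0,0,0],[0,0,0],[0,0,0],[0,0,0],[0,0,0]],"jaw":[0,0,0,0,0]}'
cat >> h.py <<'E'
CL=[.5147,.1913,5.2]
TC=np.eye(4); TC[:3,:3]=np.array([[0,1,0],[1,0,0],[0,0,-1]]).T; TC[:3,3]=[.0015,.006,.0128]  # cassette in tool
def T(Rm,t):
    M=np.eye(4); M[:3,:3]=Rm; M[:3,3]=t; return M
def tool_for(xb,zb,th,yb=0):  # tongue tip bottom (mm, bay), tilt deg
    W=T(R.from_euler('z',CL[2],degrees=True).as_matrix(),[CL[0],CL[1],.04])
    Rt=R.from_euler('y',-th,degrees=True).as_matrix()
    C=T(Rt,np.array([xb,yb,zb])/1000-Rt@[-.06,0,0])
    return W@C@np.linalg.inv(TC)
def now():
    s=[bot.observe() for _ in range(1)][0]
    return T(R.from_euler('xyz',s['tcp_rot'],degrees=True).as_matrix(),s['tcp_pos'])
def rel(A,B):
    D=np.linalg.inv(A)@B
    print('lin',(D[:3,3]/.15).round(3).tolist(),'ang',(R.from_matrix(D[:3,:3]).as_rotvec(degrees=True)/60).round(3).tolist(), 'world',B[:3,3].round(4).tolist())
def incas():  # tongue tip bottom etc in bay from measured tool
    W=T(R.from_euler('z',CL[2],degrees=True).as_matrix(),[CL[0],CL[1],.04])
    C=np.linalg.inv(W)@now()@TC
    print('tip bottom',((C@[-.06,0,0,1])[:3]*1000).round(1),'far bottom',((C@[.06,0,0,1])[:3]*1000).round(1),R.from_matrix(C[:3,:3]).as_euler('xyz',degrees=True).round(1))
E
python3 - <<'E'
from h import *
s=bot.observe(); print(s['wrist_force'],s['opening'])
incas(); A=now(); c,sn=np.cos(np.radians(32)),np.sin(np.radians(32))
for d in (70,):
    B=tool_for(-56+d*c,-4.6+d*sn,32); rel(A,B)
E
```

```text
time_s: 7.9
tcp_pos: [0.5278, -0.1728, 0.1671]
tcp_rot: [179.7, 0.2, 96.6]
wrist_force: [0.2, 0.2, -0.8]
opening: 0.0114
grasp_force: 68.4
[ 0.20920484  0.21059006 -0.75591038] 0.011373928813150976
tip bottom [ -73.9 -363.7  114. ] far bottom [  46.1 -360.7  114.6] [-0.2 -0.3  1.4]
lin [2.405, 0.474, 0.363] ang [-0.528, -0.004, 0.024] world [0.557, 0.1936, 0.112]
```

```bash
python3 -m creep '{"linear":[[0.2,0.04,0],[0.5,0.1,0],[0.8,0.16,0]],"angular":[[0,0,0],[0,0,0],[0,0,0]],"jaw":[0,0,0]}' && python3 -m creep '{"linear":[[0.3,0.06,0],[0.6,0.12,0],[0.8,0.16,0],[0.8,0.16,0]],"angular":[[-0.1,0,0],[-0.25,0,0],[-0.4,0,0],[-0.528,0,0.02]],"jaw":[0,0,0,0]}' && python3 -m creep '{"linear":[[0,0,0],[0,0,0]],"angular":[[0,0,0],[0,0,0]],"jaw":[0,0]}'
python3 - <<'E'
from h import *
incas(); A=now(); c,sn=np.cos(np.radians(32)),np.sin(np.radians(32))
for d in (70,):
    B=tool_for(-56+d*c,-4.6+d*sn,32); rel(A,B)
E
```

```text
time_s: 8.28
tcp_pos: [0.536, -0.0492, 0.1616]
tcp_rot: [-179.9, -0.0, 96.6]
wrist_force: [0.2, -0.1, -1.6]
opening: 0.0108
grasp_force: 68.4
time_s: 8.78
tcp_pos: [0.5459, 0.0734, 0.1617]
tcp_rot: [148.1, -0.4, 95.6]
wrist_force: [0.2, -0.7, -0.8]
opening: 0.0111
grasp_force: 68.4
time_s: 9.02
tcp_pos: [0.5466, 0.0713, 0.1625]
tcp_rot: [148.5, -0.3, 95.5]
wrist_force: [-0.1, -0.0, -0.6]
opening: 0.0109
grasp_force: 68.6
tip bottom [ -18.4 -120.9   83.4] far bottom [  83.9 -120.7  146.2] [  0.4 -31.5   0.1]
lin [0.803, -0.053, 0.368] ang [-0.008, -0.007, 0.001] world [0.557, 0.1936, 0.112]
```

```bash
python3 -m creep '{"linear":[[0.2,-0.01,0],[0.5,-0.03,0],[0.8,-0.053,0],[0.803,-0.053,0.15],[0.803,-0.053,0.3],[0.803,-0.053,0.368],[0.803,-0.053,0.368],[0.803,-0.053,0.368]],"angular":[[0,0,0],[0,0,0],[-0.008,-0.007,0],[-0.008,-0.007,0],[-0.008,-0.007,0],[-0.008,-0.007,0],[-0.008,-0.007,0],[-0.008,-0.007,0]],"jaw":[0,0,0,0,0,0,0,0]}'
python3 - <<'E'
from h import *
incas(); A=now(); c,sn=np.cos(np.radians(32)),np.sin(np.radians(32))
for d in (45,20,8,0): rel(A,tool_for(-56+d*c,-4.6+d*sn,32))
for n in ['scene','wrist']:
    cv2.imwrite(f'pics/p_{n}.png',vision.read_camera(n)['pixels'][:,:,::-1])
a=cv2.imread('pics/p_wrist.png')[:,150:500]; b=cv2.imread('pics/p_scene.png')[150:380,130:400]
b=cv2.resize(b,None,fx=1.65,fy=1.65,interpolation=cv2.INTER_CUBIC)
o=np.zeros((480,800,3),np.uint8); o[:480,:350]=a; o[:b.shape[0],352:352+b.shape[1]]=b[:480,:448]; cv2.imwrite('pics/p.png',o)
E
```

```text
time_s: 10.02
tcp_pos: [0.5574, 0.1937, 0.1127]
tcp_rot: [147.8, 0.0, 95.2]
wrist_force: [-0.1, 0.4, -0.1]
opening: 0.011
grasp_force: 68.6
tip bottom [ 3.8 -0.  33.1] far bottom [1.054e+02 1.000e-01 9.700e+01] [ -0.  -32.2   0.1]
lin [0.0, -0.171, 0.002] ang [0.003, 0.0, 0.001] world [0.5359, 0.1917, 0.0987]
lin [0.0, -0.338, 0.002] ang [0.003, 0.0, 0.001] world [0.5148, 0.1898, 0.0855]
lin [0.0, -0.418, 0.001] ang [0.003, 0.0, 0.001] world [0.5047, 0.1889, 0.0791]
lin [0.0, -0.471, 0.001] ang [0.003, 0.0, 0.001] world [0.4979, 0.1883, 0.0749]
```

View pics/p.png

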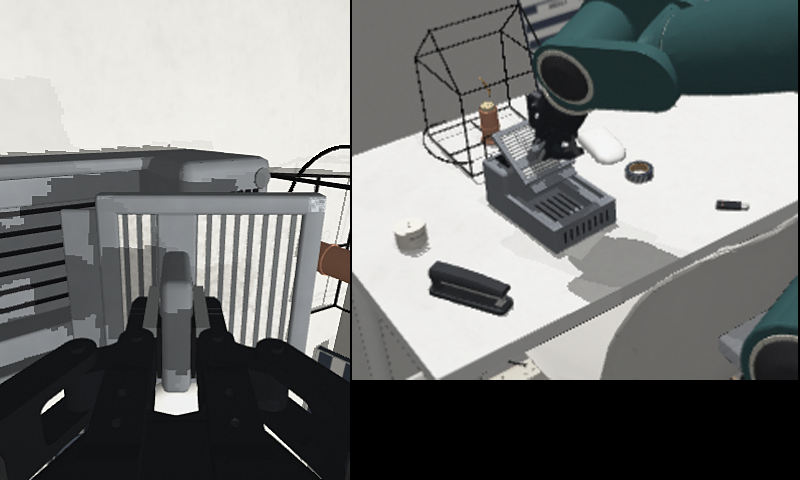

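The cassette is held by its rib, tilted about 32°, tongue tip at (75,210) in the wrist view, poised above the bay. I'll slide it along its own plane to just short of the lip.

```bash
python3 -m creep '{"linear":[[0,-0.06,0],[0,-0.14,0],[0,-0.24,0.001],[0,-0.32,0.001],[0,-0.338,0.002],[0,-0.338,0.002]],"angular":[[0.003,0,0],[0.003,0,0],[0.003,0,0],[0.003,0,0],[0.003,0,0],[0.003,0,0]],"jaw":[0,0,0,0,0,0]}'
python3 - <<'E'
from h import *
print(bot.observe()['wrist_force']); incas(); A=now(); c,sn=np.cos(np.radians(32)),np.sin(np.radians(32))
for d in (10,0): rel(A,tool_for(-56+d*c,-4.6+d*sn,32))
d=vision.read_camera('wrist'); im=d['pixels'][:,:,::-1][120:420,60:460]; im=cv2.resize(im,(800,600),interpolation=cv2.INTER_CUBIC)
def px(P):  # bay mm
    W=T(R.from_euler('z',CL[2],degrees=True).as_matrix(),[CL[0],CL[1],.04])
    return [tuple(np.round((q-[60,120]+.5)*2).astype(int).tolist()) for q in proj(d,np.array(P)/1000@W[:3,:3].T+W[:3,3])]
for L in [[(-50,-54,11),(-50,54,11)],[(-68,-62,11),(-68,62,11)],[(-50,54,11),(62,54,11)],[(62,-62,50),(62,62,50)]]: cv2.line(im,*px(L),(0,255,0),1)
C=now()@TC
P=np.array([[-.06,-.042,.004],[-.06,.042,.004],[-.042,.05,.01],[.06,.05,.01]])@C[:3,:3].T+C[:3,3]
for q in proj(d,P): cv2.circle(im,tuple(np.round((q-[60,120]+.5)*2).astype(int).tolist()),5,(0,0,255),1)
cv2.imwrite('pics/q.png',im)
E
```

```text
time_s: 10.88
tcp_pos: [0.5146, 0.19, 0.0848]
tcp_rot: [148.0, 0.0, 95.3]
wrist_force: [-0.2, -0.7, -0.5]
opening: 0.0112
grasp_force: 68.6
[-0.17517758 -0.71049014 -0.48394677]
tip bottom [-39.3   0.2   5.4] far bottom [62.5  0.4 69. ] [ -0.  -32.    0.1]
lin [-0.002, -0.063, -0.003] ang [0.0, -0.0, 0.001] world [0.5064, 0.189, 0.0802]
lin [-0.001, -0.13, -0.003] ang [0.0, -0.0, 0.001] world [0.4979, 0.1883, 0.0749]
```

View pics/q.png

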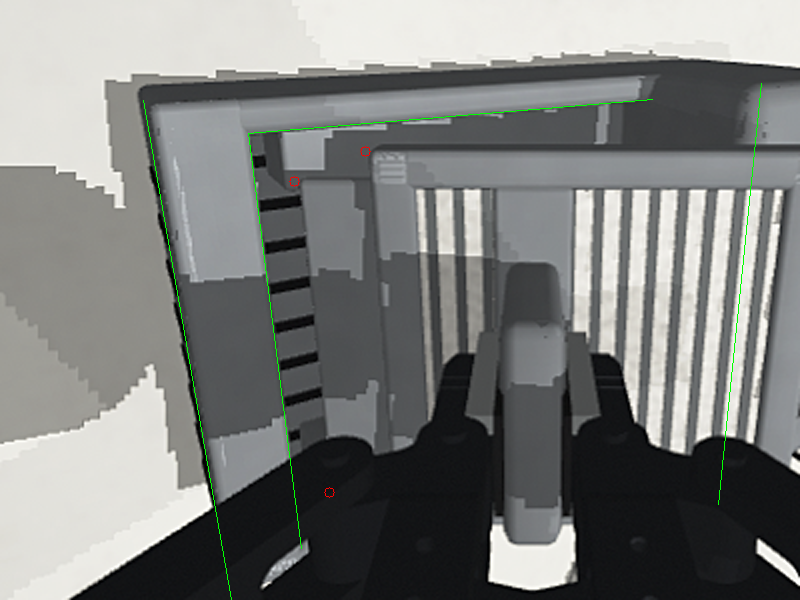

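The green lip and wall lines agree with the picture, with the lip edge at about (260,200). The seen tongue corner (303,181) lies about 1.5 mm further from the lip than predicted, so I'll add that and hook.

```bash
sed -i 's/\[.0015,.006,.0128\]/[.0015,.0075,.0128]/' h.py; python3 -m creep '{"linear":[[0,-0.02,-0.002],[0,-0.05,-0.003],[0,-0.08,-0.003],[0,-0.11,-0.003],[0,-0.135,-0.003],[0,-0.145,-0.003],[0,-0.145,-0.003],[0,-0.145,-0.003]],"angular":[[0,0,0],[0,0,0],[0,0,0],[0,0,0],[0,0,0],[0,0,0],[0,0,0],[0,0,0]],"jaw":[0,0,0,0,0,0,0,0]}'
python3 - <<'E'
from h import *
print(bot.observe()['wrist_force']); incas(); A=now()
for th,x,z in [(26,-57,-4.2),(20,-57.5,-3.2),(14,-58,-2.2),(8,-58.5,-1.2),(4,-59,-.3),(2,-59,0.2),(0,-59,.4)]: print(th);rel(A,tool_for(x,z,th))
E
```

```text
time_s: 11.92
tcp_pos: [0.496, 0.1882, 0.0736]
tcp_rot: [148.0, 0.0, 95.3]
wrist_force: [-0.5, -0.5, -0.5]
opening: 0.0111
grasp_force: 68.6
[-0.45775278 -0.54091995 -0.50917847]
tip bottom [-56.6   0.1  -5.1] far bottom [45.2  0.2 58.5] [ -0.  -32.    0.1]
26
lin [-0.001, 0.008, 0.031] ang [0.1, -0.0, 0.001] world [0.4995, 0.1884, 0.0703]
20
lin [-0.001, 0.012, 0.061] ang [0.2, -0.0, 0.001] world [0.5023, 0.1887, 0.0668]
14
lin [-0.001, 0.012, 0.091] ang [0.3, 0.0, 0.001] world [0.5047, 0.1889, 0.0629]
8
lin [-0.001, 0.008, 0.121] ang [0.4, 0.0, 0.001] world [0.5066, 0.1891, 0.0588]
4
lin [-0.001, 0.003, 0.139] ang [0.466, 0.0, 0.001] world [0.5073, 0.1891, 0.0561]
2
lin [-0.001, 0.001, 0.148] ang [0.5, 0.0, 0.001] world [0.5079, 0.1892, 0.0548]
0
lin [-0.001, -0.002, 0.159] ang [0.533, 0.0, 0.001] world [0.5084, 0.1892, 0.0532]
```

The tongue is in under the lip with no contact force. I'll swing it down slowly.

```bash
python3 -m creep '{"linear":[[0,0.004,0.015],[0,0.008,0.031],[0,0.01,0.046],[0,0.012,0.061],[0,0.012,0.076],[0,0.012,0.091],[0,0.01,0.106],[0,0.008,0.121]],"angular":[[0.05,0,0],[0.1,0,0],[0.15,0,0],[0.2,0,0],[0.25,0,0],[0.3,0,0],[0.35,0,0],[0.4,0,0]],"jaw":[0,0,0,0,0,0,0,0]}'
python3 - <<'E'
from h import *
print(bot.observe()['wrist_force']); incas(); A=now()
for th,x,z in [(5,-59,-.5),(2.5,-59,0),(0,-59,.3)]: print(th);rel(A,tool_for(x,z,th))
E
```

```text
time_s: 12.92
tcp_pos: [0.5067, 0.1892, 0.0587]
tcp_rot: [172.1, 0.0, 95.3]
wrist_force: [-0.7, 0.7, -0.8]
opening: 0.0114
grasp_force: 68.5
[-0.69313513  0.67982189 -0.75209388]
tip bottom [-58.4   0.1  -1.2] far bottom [60.5  0.2 15.3] [-0.  -7.9  0.1]
5
lin [-0.001, 0.0, 0.013] ang [0.048, 0.0, 0.001] world [0.5071, 0.1891, 0.0568]
2.5
lin [-0.001, 0.003, 0.025] ang [0.09, 0.0, 0.001] world [0.5078, 0.1892, 0.0551]
0
lin [-0.001, 0.006, 0.038] ang [0.132, 0.0, 0.001] world [0.5084, 0.1892, 0.0531]
```

```bash
python3 -m creep '{"linear":[[0,0,0.007],[0,0,0.013],[0,0.002,0.019],[0,0.003,0.025],[0,0.004,0.031],[0,0.006,0.038],[0,0.006,0.038],[0,0.006,0.038]],"angular":[[0.024,0,0],[0.048,0,0],[0.07,0,0],[0.09,0,0],[0.11,0,0],[0.132,0,0],[0.132,0,0],[0.132,0,0]],"jaw":[0,0,0,0,0,0,0,0]}'
python3 - <<'E'
from h import *
print(bot.observe()['wrist_force']); incas()
E
```

```text
time_s: 13.92
tcp_pos: [0.5082, 0.1893, 0.0531]
tcp_rot: [179.9, 0.0, 95.3]
wrist_force: [-0.4, -0.9, -0.5]
opening: 0.011
grasp_force: 68.5
[-0.38564474 -0.87368865 -0.50519431]
tip bottom [-59.2   0.    0.2] far bottom [60.8  0.2  0.4] [-0.  -0.1  0.1]
```

```bash
python3 -m creep '{"linear":[[0,0,0.002],[0,0,0.004],[0,0,0.005],[0,0,0.005]],"angular":[[0,0,0],[0,0,0],[0,0,0],[0,0,0]],"jaw":[0,0,0,0]}'; python3 -m creep '{"linear":[[0,0,0.002],[0,0,0.004],[0,0,0.004]],"angular":[[0,0,0],[0,0,0],[0,0,0]],"jaw":[0,0,0]}'
python3 -c "
from h import *
incas()"
```

```text
time_s: 14.42
tcp_pos: [0.5082, 0.1894, 0.0528]
tcp_rot: [179.9, 0.0, 95.3]
wrist_force: [-3.8, -1.8, 5.2]
opening: 0.0112
grasp_force: 69.6
time_s: 14.8
tcp_pos: [0.5082, 0.1893, 0.0528]
tcp_rot: [179.9, 0.0, 95.3]
wrist_force: [-7.6, -2.9, 12.8]
opening: 0.0112
grasp_force: 70.9
tip bottom [-59.2   0.1  -0.1] far bottom [60.8  0.2  0.1] [-0.  -0.1  0.1]
```

It rests on the ledges (13 N upward). I'll release it and back straight up.

```bash
python3 -m creep '{"linear":[[0,0,-0.004],[0,0,-0.004],[0,0,-0.004],[0,0,-0.004],[0,0,-0.004],[0,0,-0.004]],"angular":[[0,0,0],[0,0,0],[0,0,0],[0,0,0],[0,0,0],[0,0,0]],"jaw":[0.1,0.2,0.35,0.4,0.4,0.4]}' && python3 -m creep '{"linear":[[0,0,-0.05],[0,0,-0.15],[0,0,-0.35],[0,0,-0.6],[0,0,-0.9],[0,0,-0.9],[0,0,-0.9]],"angular":[[0,0,0],[0,0,0],[0,0,0],[0,0,0],[0,0,0],[0,0,0],[0,0,0]],"jaw":[0.4,0.4,0.4,0.4,0.4,0.4,0.4]}'
python3 - <<'E'
from h import *
d=vision.read_camera('wrist'); o=d['origin']
W=T(R.from_euler('z',CL[2],degrees=True).as_matrix(),[CL[0],CL[1],.04])
im=cv2.resize(d['pixels'][:,:,::-1][100:400,200:600],(800,600),interpolation=cv2.INTER_CUBIC)
for b in CAS:
    u=proj(d,(b+[.001,0,0])@W[:3,:3].T+W[:3,3])
    for i in range(8):
        for k in (1,2,4):
            if not i&k: cv2.line(im,*[tuple(np.round((u[j]-[200,100]+.5)*2).astype(int).tolist()) for j in (i,i|k)],(0,0,255),1)
cv2.imwrite('pics/end.png',im)
E
```

```text
time_s: 15.55
tcp_pos: [0.5082, 0.1893, 0.0524]
tcp_rot: [179.9, 0.0, 95.3]
wrist_force: [-0.9, 0.5, 0.2]
opening: 0.0341
grasp_force: 0.0
time_s: 16.42
tcp_pos: [0.5079, 0.1894, 0.1877]
tcp_rot: [179.9, 0.0, 95.3]
wrist_force: [-0.6, -0.4, -0.6]
opening: 0.0341
grasp_force: 0.0
```

View pics/end.png

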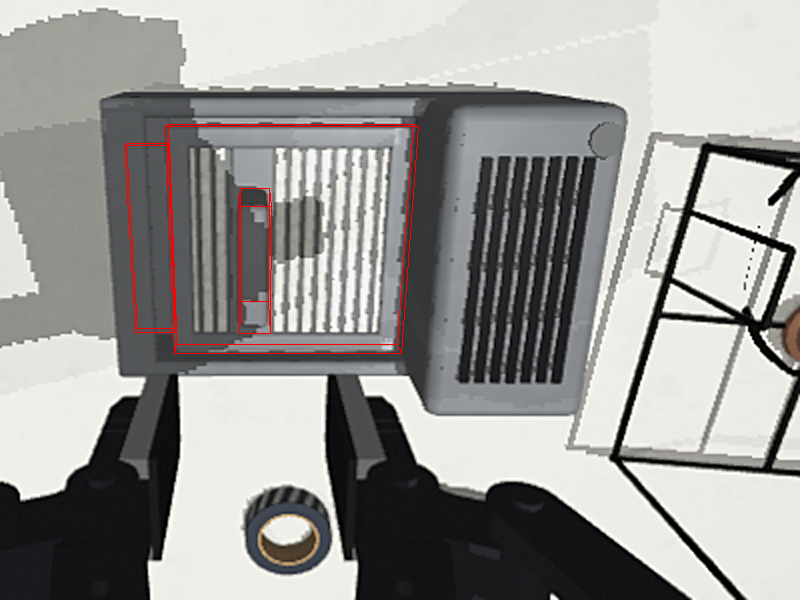

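The cassette lies flat in the bay and matches the seated wireframe: rib at (255,260), tongue hidden under the lip at (150,240), gripper clear of it. Handing in.

```bash
python3 -c "
from workcell import ticket
print(ticket.job_done())"
```

```text
the job is handed in; nothing more can be done
None
```

The cassette was hooked under the lip, swung down gently until flat on the ledges, and released; I handed the job in at about 16.5 s, and no verdict came back.

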